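# Pack the painting kit

### The job

Pack the painting kit: stand the brown bottle upright on the floor of the crowded bottle bay, in the free gap, setting it down rather than dropping it, and without touching or shifting any of the bottles and pots already there. Lay the scraper fully home in its cut-out in the foam, the way round that fits.

Things in the scene. Friction and masses are not known exactly. Their poses are not given: they have to be found in the camera images.
- kit: open wooden case fixed to the table, outside 256 (x) x 320 (y) x 33 mm high, walls 8 mm, brass bar handle on its -x side. Its +y part holds a 140 mm wide black foam insert (top 31 mm above the table) with a pale-floored scraper pocket; its -y part is an open bottle bay. Origin: centre of the underside, on the table; z up. Turned by up to 0.2 rad about z.
- bay (a point): centre of the bay's floor, 5 mm above the table; axes as the kit's. The floor is 240 (x) x 164 (y) mm, bounded by 33 mm high walls and, to +y, by the 31 mm high foam. Five small bottles and pots stand on it at varying places, about 80 mm apart from centre to centre; one gap is big enough for the brown bottle.
- pocket (a point): centre of the pocket's floor, 18 mm above the table; axes as the kit's. Pocket 13 mm deep; x -99 to -40 mm: 41 mm wide (handle); x +16 to +99 mm: 67 mm wide (blade); x -40 to +16 mm: 110 mm wide (finger recess, same depth). The scraper fits only blade to +x, and lies home with its origin at this point and its axes along this point's.
- brown_bottle: brown round bottle, dark cap, taller than those in the bay: 52 mm across, 135 mm tall; cap 31 mm across, from 111 to 135 mm above the foot. Starts upright on the bare table on one side of the kit (left or right). Origin: centre of its underside, z up. About 0.25 kg.
- scraper_tool: paint scraper lying flat on the table on the other side of the kit, 190 x 60 x 16 mm, about 0.08 kg. Origin: middle of its length, on its underside; z up, x towards the blade. Wooden handle x -95 to +11 mm, 32 to 34 mm wide, 15 mm thick; steel blade x +14 to +95 mm, 60 mm wide. Handle at x = -12 mm: near the centre of mass and over the pocket's finger recess.
- small_bottle_1: small white round bottle standing in the bay, 44 mm across and 98 mm tall (cap 31 mm across over the top 20 mm). Origin: centre of its underside, z up. Must not be touched.
- small_bottle_2: small white round bottle standing in the bay, 44 mm across and 98 mm tall (cap 31 mm across over the top 20 mm). Origin: centre of its underside, z up. Must not be touched.
- small_bottle_3: small white round bottle standing in the bay, 44 mm across and 98 mm tall (cap 31 mm across over the top 20 mm). Origin: centre of its underside, z up. Must not be touched.
- pot_1: small round pot with a closed screw lid standing in the bay, 57 mm across and 60 mm tall. Origin: centre of its underside, z up. Must not be touched.
- pot_2: small round pot with a closed screw lid standing in the bay, 57 mm across and 60 mm tall. Origin: centre of its underside, z up. Must not be touched.
Things that resemble listed ones, but are neither listed nor needed, are in the scene too. Leave any orange look-alike of the brown_bottle alone.

How it is judged (in metres and radians):
At the end, for the whole second after the job is handed in: Brown bottle upright (0.07 rad) on the bay floor (foot within 5 mm of it; within 100 mm in x, 64 mm in y of site bay). Scraper flat in its pocket, blade to +x (origin within 8 mm in x, 7 mm in y, 4 mm in z of site pocket; turn 0.1, tilt 0.05 rad). Both at rest (x of brown_bottle in the frame of bay between -0.1 and 0.1 m and y of brown_bottle in the frame of bay between -0.064 and 0.064 m and z of brown_bottle in the frame of bay between -0.005 and 0.005 m and angle between brown_bottle's own z axis and vertical below 0.07 rad and linear speed of each of brown_bottle, scraper_tool below 0.02 m/s and x of scraper_tool in the frame of pocket between -0.008 and 0.008 m and y of scraper_tool in the frame of pocket between -0.007 and 0.007 m and z of scraper_tool in the frame of pocket between -0.004 and 0.004 m and angle between the x axis of scraper_tool and the x axis of pocket, either way round below 0.1 rad and angle between scraper_tool's own z axis and vertical below 0.05 rad); the robot touches nothing.
It fails at once if the brown bottle, the scraper or the robot touches one of the small bottles or pots in the bay (contact force between any of brown_bottle, scraper_tool, the arm, the fingers and small_bottle_1 above 0.3 N or contact force between any of brown_bottle, scraper_tool, the arm, the fingers and small_bottle_2 above 0.3 N or contact force between any of brown_bottle, scraper_tool, the arm, the fingers and small_bottle_3 above 0.3 N or contact force between any of brown_bottle, scraper_tool, the arm, the fingers and pot_1 above 0.3 N or contact force between any of brown_bottle, scraper_tool, the arm, the fingers and pot_2 above 0.3 N).
It fails at once if a small bottle or pot in the bay is shifted by more than 6 mm (distance of any of small_bottle_1, small_bottle_2, small_bottle_3, pot_1, pot_2 from where it was at the start of the episode above 0.006 m).
It fails at once if the brown bottle is let go while its foot is more than 18 mm above the table (dropped in) or after it is knocked onto its side ((height (world z) of brown_bottle above 0.018 m and contact force between the fingers and brown_bottle below 0.02 N) or angle between brown_bottle's own z axis and vertical above 1.2 rad).
It also fails if it takes over 67 s, if anything falls off the work surface, if the arm or the gripper's body presses on something with over 40 N, if the wrist force passes 120 N, or if a joint passes its speed limit or range.

### The arm

A 6-joint arm with a two-finger parallel gripper is mounted at the origin on a cart in front of the work surface, level with it; the furniture and walls round the work are solid. World frame = base frame: x ahead of the robot, y to its left, z up, the work surface at z = 0. Lengths are in m, angles in degrees, forces in N, time in s.
With the tool pointing down it reaches from about 0.25 to 0.725 m from the base axis. Payload 9.7 kg.
Tool frame: the origin (TCP) lies between the finger pads; the fingertips stand bot.tcp_to_tips ahead of it and the grasp point (between the pads) lies 11 mm behind it (bot.tcp_to_tips is the distance from the TCP to the fingertips, in m); z points along the fingers, y is the line along which they close (so a half turn about z gives the same grasp; the last joint's range is limited). The gripper opens to 85 mm and grips with 20 to 120 N. Pads are 22 mm wide; open, the fingers measure 114 mm over their backs; the gripper's body (76 mm by 85 mm) begins 54 mm behind the grasp point. The pads swing forward as they close: fully open they stand 13 mm farther back than shut.
Start: joints at [72.88, 4.979, 10.078, 95.1, 0, 90], TCP at [0.162, 0.526, 0.239] pointing down, gripper open.
Joint ranges: [-179.16, 179.16], [-48.56, 103.87], [-65.8, 70.77], [-126.05, 130.52], [-82.76, 87.17], [-180, 180]. Speed limits (degrees/s): [127.2, 127.2, 147.25, 180, 180, 180].

### API

Orientations are given as [roll, pitch, yaw] about the fixed x, y, z axes, in that order (R = Rz(yaw) Ry(pitch) Rx(roll)).
In Python, from workcell import bot gives the robot as it stands. The module is installed in compiled form; this text tells all that it offers.
- The arm moves only by the tool carry_out, never from a script. Its arguments are lists of equal length, an entry for each row: "linear": the shift along the world's x, y, z normalised to -1 to 1, where 1 is 2 cm, a list of three; "rotation": the turn, a rotation vector about the world's x, y, z normalised to -1 to 1, where 1 is 8 degrees, a list of three; "grip": the closure, from -1 (fully open) to 1 (shut). In form: {"linear": [[tx, ty, tz], ...], "rotation": [[rx, ry, rz], ...], "grip": [grip, ...]}. A call has 1 to 12 rows; each row shifts and turns the commanded pose from where the row before left it; what a row does not reach is not made up. A row lasts 1/10 s, in which the tool goes at most 50 mm and 8.59 degrees, less where a joint would pass 70% of its speed; a pose out of reach is approached as far as the arm can. A call with a number of a shift or a turn outside -1 to 1 is refused whole. A call with a gripper value outside its range is refused whole. The fingers move at their own pace and stop on an object; "grip_force" is the grip in N (left out, the last holds). Time passes only in rows, so rows that do not move let the fingers close. It gives the time, the measured TCP pose, the force, the opening and the grip force at its end, in the units of the state.
- bot.get_obs(): the state, without advancing time (a new reading comes with each control period).
- bot.camera(name): name is "scene" or "top" or "wrist"; returns the picture (420x560x3 uint8, blue, green, red); there is no depth.
- bot.camera_model(name): a dict with "fx", "fy", "cx", "cy" (pixels), "camera_from_world" (4x4, takes a point from world to camera coordinates). Camera axes: x right, y up, looking along -z (the intrinsics and any distortion apply to the point x, -y, -z); pixel columns grow to the right and rows downward; lengths in m; the calibration is good to about 2 mm. A picture is of the moment at which its call begins: read the wrist's pose just before it. camera_model takes no time and is no camera call; for the wrist camera it gives the pose at the moment of the call.
- bot.job_done(): hands the job in; it is judged then, once.
The state is a dict: "time": time; "q": joint angles; "qd": joint speeds; "joint_efforts": joint torques, N m; "ee_pos": TCP position; "tcp_rot": TCP orientation; "wrist_force": force on the tool from outside, world axes, zero at the start; "torque": the same for the moment, N m; "opening": finger opening in m; "grasp_force": force on a finger pad.
Only numpy, scipy, OpenCV 4.12 (cv2) and the standard library are available. Lean on these libraries where they do the work, as an engineer would, in place of code of your own. Each camera call takes 0.05 s, during which the arm holds its last target. There are 200 camera calls.

## Working session

There is one attempt and no reset: what is moved stays moved. The work goes in short steps, Python scripts to look and compute and a tool call to move; the robot and the scene stay as the last step left them, time stands still between calls to the robot, and variables do not carry over. Pictures are saved under pics/ and viewed, at most 10 in all, crops included, and the job is handed in when it is done.

Besides the shell and the picture viewer there is one more tool, called after "Request:" in YAML: its name, and indented under it one key for each argument. carry_out: Moves the arm, as the interface text tells. Its arguments: {"type":"object","properties":{"linear":{"type":"array","items":{"type":"array","items":{"type":"number"}}},"rotation":{"type":"array","items":{"type":"array","items":{"type":"number"}}},"grip":{"type":"array","items":{"type":"number"}},"grip_force":{"type":"number"}},"required":["linear","rotation","grip"]}

```bash
mkdir -p pics; cat > h.py <<'E'
import numpy as np, cv2
from workcell import bot
def ray(name,u,v,m=None):
    m=m or bot.camera_model(name)
    T=np.linalg.inv(np.array(m["camera_from_world"]))
    d=T[:3,:3]@np.array([(u-m["cx"])/m["fx"],-(v-m["cy"])/m["fy"],-1.])
    return T[:3,3],d
def at(name,u,v,z,m=None):
    o,d=ray(name,u,v,m); return o+d*(z-o[2])/d[2]
def px(name,p,m=None):
    m=m or bot.camera_model(name)
    c=np.array(m["camera_from_world"])@np.append(p,1)
    return np.array([m["cx"]+m["fx"]*c[0]/-c[2],m["cy"]+m["fy"]*c[1]*-1/-c[2]])
E
python3 - <<'E'
from h import *
o=bot.get_obs();print(o["time"],o["ee_pos"],o["tcp_rot"],o["opening"],bot.tcp_to_tips)
for n in("top","scene"):
    cv2.imwrite(f"pics/{n}0.png",cv2.resize(bot.camera(n),(800,600),interpolation=cv2.INTER_CUBIC))
    m=bot.camera_model(n);print(n,{k:v for k,v in m.items() if k!="camera_from_world"},np.linalg.inv(m["camera_from_world"]).round(3)[:3])
E
```

```text
0.0 [0.16181578 0.5254243  0.23858438] [-1.79923980e+02  7.02510706e-04  1.62882876e+02] 0.08556213168430975 0.008
top {'fx': 409.07420683091954, 'fy': 409.07420683091954, 'cx': 280.3722153206113, 'cy': 215.33613248605195} [[-0.029  0.998 -0.059  0.473]
 [-1.    -0.029 -0.006 -0.049]
 [-0.008  0.058  0.998  1.376]]
scene {'fx': 442.10410466943875, 'fy': 442.10410466943875, 'cx': 286.23333968981717, 'cy': 209.6887973393285} [[ 0.706  0.552 -0.443  0.046]
 [-0.708  0.54  -0.456 -0.59 ]
 [-0.013  0.636  0.772  0.977]]
```

View pics/top0.png

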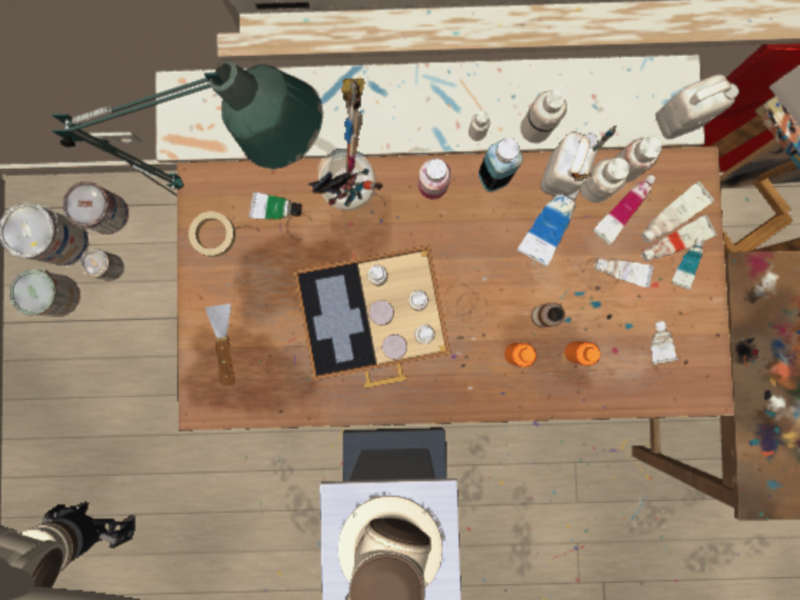

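View pics/scene0.png

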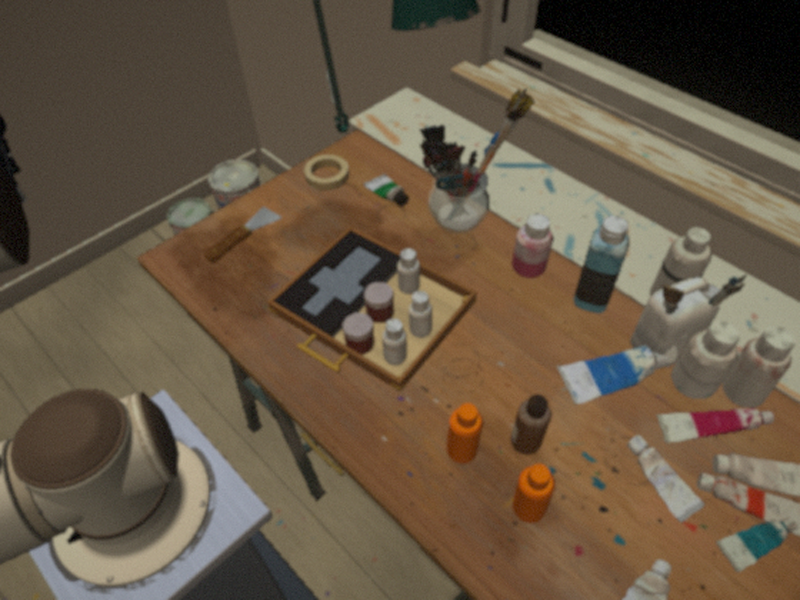

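The top view (800x600) shows the kit centred near (370,312). Its bay holds white bottles at (377,273), (418,299) and (425,333), and pots at (381,312) and (395,346). The gap is around (410,268). The scraper is at (222,340), blade up.

There are three bottle candidates: brown with a dark cap at (549,314), and orange ones at (521,355) and (586,353). The brown one fits the description. I'll confirm in enlarged crops.

```bash
python3 - <<'E'
from h import *
im=bot.camera("top")
a=cv2.resize(im[170:275,200:320],None,fx=5,fy=5,interpolation=cv2.INTER_CUBIC) #600x525
b=cv2.resize(im[195:265,345:425],None,fx=5,fy=5,interpolation=cv2.INTER_CUBIC)
c=cv2.resize(im[205:275,135:175],None,fx=5,fy=5,interpolation=cv2.INTER_CUBIC)
cv2.imwrite("pics/a.png",a);cv2.imwrite("pics/b.png",np.hstack([b,c]))
E
```

```text
(no output)
```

View pics/a.png

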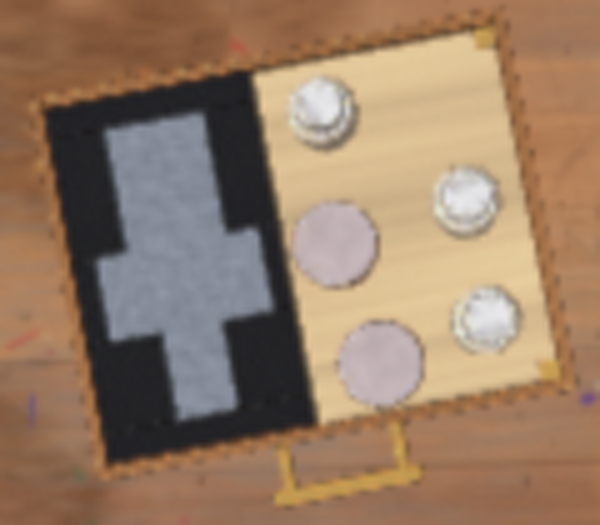

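View pics/b.png

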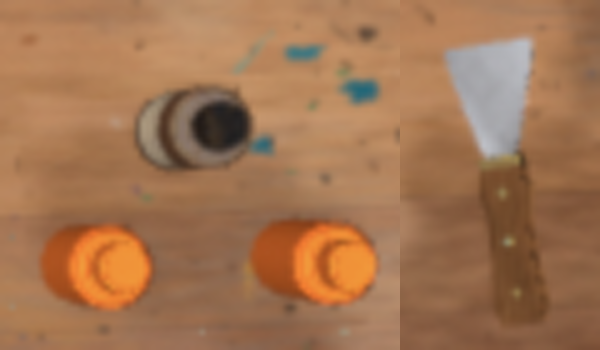

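```bash
cat > m.py <<'E'
from h import *
m=bot.camera_model("top")
def T(u,v,ox,oy,z): return at("top",(u+.5)/5-.5+ox,(v+.5)/5-.5+oy,z,m)[:2]
A=lambda u,v,z:T(u,v,200,170,z)
B=lambda u,v,z:T(u,v,345,195,z)
C=lambda u,v,z:T(u-400,v,135,205,z)
obs=np.array([A(38,103,.033),A(495,12,.033),A(575,390,.033),A(105,470,.033)])
mod=np.array([[.128,.160],[.128,-.160],[-.128,-.160],[-.128,.160]])
print("sides",[np.linalg.norm(obs[i]-obs[i-1]).round(4) for i in range(4)])
# pocket corners on foam top z=.031, kit frame relative pocket centre (0,yp); yp=.152-.07=.082
yp=.082
pk=[((38+67,128),(.099,.0335)),((206,112),(.099,-.0335)),((178,420),(-.099,.0205)),((238,408),(-.099,-.0205))]
def fit(M,O):
    mc,oc=M.mean(0),O.mean(0);U,S,V=np.linalg.svd((M-mc).T@(O-oc));R=(U@V).T
    return R,oc-R@mc
R,t=fit(mod,obs);print("kit",t,np.degrees(np.arctan2(R[1,0],R[0,0])),"res",(obs-(mod@R.T+t)).round(4).tolist())
for (p,q) in pk: print("pk",A(*p,.031)- (R@np.array([q[0],q[1]+yp])+t), A(*p,.018)- (R@np.array([q[0],q[1]+yp])+t))
yb=-.152+.082
bay=R@[0,yb]+t; poc=R@[0,yp]+t
print("bay",bay,"pocket",poc)
K=lambda p:(R.T@(p-bay))
obsl=dict(s1=(A(323,100,.103),.022),s2=(A(469,190,.103),.022),s3=(A(488,313,.103),.022),p1=(A(335,243,.065),.0285),p2=(A(381,362,.065),.0285))
for k,(p,r) in obsl.items(): print(k,p,K(p))
best=max(((min(np.linalg.norm(K(p)-[x,y])-r for p,r in obsl.values()),min(.12-abs(x),.082-abs(y)))+(x,y) for x in np.arange(-.094,.0941,.002) for y in np.arange(-.056,.0561,.002)),key=lambda a:min(a[0],a[1]+0.004))
g=np.array(best[2:]);print("gap",best,"clear after r .026",best[0]-.026,"world",R@g+bay)
print("brown",B(221,125,.135))
b1,b2,h=C(445,50,.001),C(532,38,.005),C(525,322,.008)
print("scr",b1,b2,h,"mid",((b1+b2)/2+h)/2,"len",np.linalg.norm((b1+b2)/2-h),"wid",np.linalg.norm(b1-b2))
E
python3 m.py
```

```text
sides [np.float64(0.2457), np.float64(0.3081), np.float64(0.2546), np.float64(0.3118)]
kit [0.54424024 0.02609274] 9.142994684014067 res [[-0.0034, -0.0054], [-0.0027, 0.0067], [-0.0007, 0.0029], [0.0068, -0.0042]]
pk [ 0.00047546 -0.00057978] [0.00193893 0.00139491]
pk [-0.0015173  -0.00149982] [ 2.98119903e-05 -1.73428984e-04]
pk [ 0.00016838 -0.00031335] [-0.00024073  0.00123573]
pk [0.00037327 0.00062605] [2.91183535e-05 1.79293422e-03]
bay [ 0.55536316 -0.04301789] pocket [0.53121052 0.10705092]
s1 [0.62956703 0.00742662] [0.08127668 0.0380127 ]
s2 [ 0.57042444 -0.08217386] [ 0.00864808 -0.0410517 ]
s3 [ 0.49342775 -0.09163742] [-0.06887411 -0.03816033]
p1 [0.54175835 0.00384199] [-0.00598597  0.04842631]
p2 [ 0.4647119  -0.02354304] [-0.08640499  0.03363182]
gap (np.float64(0.04621708013497557), np.float64(0.043999999999999845), np.float64(0.07600000000000015), np.float64(-0.029999999999999978)) clear after r .026 0.020217080134975574 world [ 0.63516454 -0.06056042]
brown [ 0.52304946 -0.36913603]
scr [0.56937997 0.42134395] [0.57548161 0.36118766] [0.38570248 0.36716334] mid [0.47906664 0.37921457] len 0.18827743085777743 wid 0.06046494073175082
```

The 5x crops show the brown bottle with its dark cap at (221,125), clearly different from the orange pair at (110,265) and (345,265). The scraper's blade edge runs (445,50)-(532,38), with the handle end at (525,322). The kit corners and pocket fit the known sizes to 1–2 mm. I'll do the scraper first and move above it.

Request:
carry_out:
  linear:
    - [1,-0.5,0]
    - [1,-0.5,0]
    - [1,-0.5,0]
    - [1,-0.5,0]
    - [1,-0.5,0]
    - [1,-0.5,0]
    - [1,-0.5,0]
    - [1,-0.5,0]
    - [1,-0.5,0]
    - [1,-0.5,0]
    - [1,-0.5,0]
    - [1,-0.5,0]
  rotation:
    - [0,0,0.25]
    - [0,0,0.25]
    - [0,0,0.25]
    - [0,0,0.25]
    - [0,0,0.25]
    - [0,0,0.25]
    - [0,0,0.25]
    - [0,0,0.25]
    - [0,0,0.25]
    - [0,0,0.25]
    - [0,0,0.25]
    - [0,0,0.25]
  grip: [-1,-1,-1,-1,-1,-1,-1,-1,-1,-1,-1,-1]

```text
time: 1.35
ee_pos: [0.4026, 0.4051, 0.239]
tcp_rot: [-180.0, -0.0, -173.0]
wrist_force: [0.4, -0.5, -0.2]
opening: 0.0857
grasp_force: 0.0
```

Request:
carry_out:
  linear:
    - [1,-0.5,0]
    - [1,-0.5,0]
    - [1,-0.35,0]
    - [0.25,0,0]
    - [0,0,0]
    - [0,0,0]
  rotation:
    - [0,0,0]
    - [0,0,0]
    - [0,0,0]
    - [0,0,0]
    - [0,0,0]
    - [0,0,0]
  grip: [0,0,0,0,0,0]
  grip_force: 40

```text
time: 1.95
ee_pos: [0.4663, 0.3789, 0.2391]
tcp_rot: [-180.0, -0.0, -173.1]
wrist_force: [-0.0, 0.4, -0.5]
opening: 0.043
grasp_force: 0.0
```

```bash
python3 - <<'E'
from h import *
import pickle
o=bot.get_obs();print(o["time"],o["ee_pos"],o["tcp_rot"],o["opening"],o["q"])
m=bot.camera_model("wrist");pickle.dump(m,open("w1.pkl","wb"))
cv2.imwrite("pics/w1.png",cv2.resize(bot.camera("wrist"),(800,600),interpolation=cv2.INTER_CUBIC))
E
```

```text
1.95 [0.4663219  0.37891454 0.23911382] [-1.79993760e+02 -3.26896969e-02 -1.73103425e+02] 0.04297102834394085 [3.90903359e+01 1.22097884e+01 1.81745421e+01 9.59957422e+01
 1.21355879e-02 3.21937554e+01]
```

View pics/w1.png

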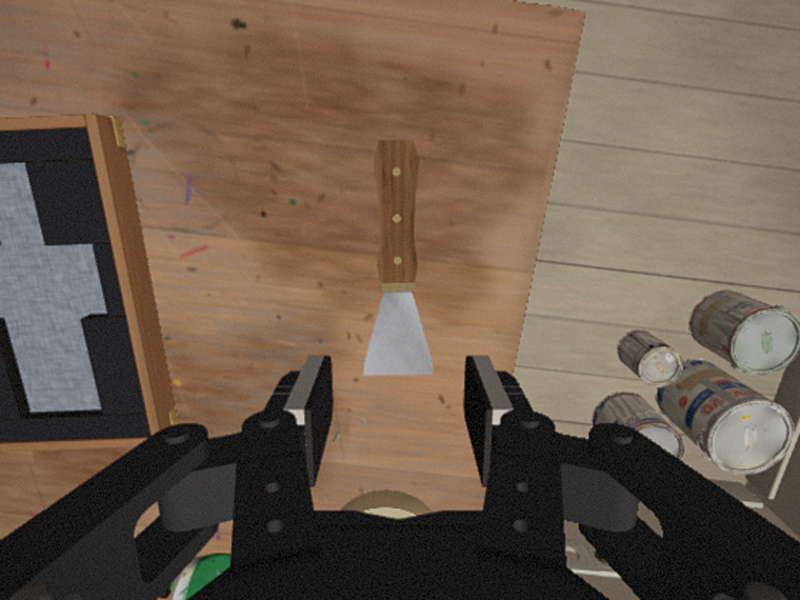

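The wrist view shows the scraper lined up with the gripper: handle end at (396,140), blade edge (364,375)-(433,376). Part of the pocket is visible at left.

```bash
python3 - <<'E'
from h import *
import pickle
m=pickle.load(open("w1.pkl","rb"))
P=lambda u,v,z:at("wrist",(u+.5)*.7-.5,(v+.5)*.7-.5,z,m)[:2]
he,b1,b2=P(396,140,.015),P(364,375,.006),P(433,376,.006)
bm=(b1+b2)/2;d=bm-he;print(he,b1,b2,"len",np.linalg.norm(d),"wid",np.linalg.norm(b1-b2),"ang",np.degrees(np.arctan2(d[1],d[0])))
u=d/np.linalg.norm(d)
for n,z in(("l",.012),):
  for v,(a,b) in{160:(376,418),215:(378,414),260:(379,415)}.items(): print(v,(P(a,v,z)+P(b,v,z))/2,np.linalg.norm(P(a,v,z)-P(b,v,z)))
print("mid",(he+bm)/2,"grasp",(he+bm)/2-u*.012)
# pocket corners seen: recess lower-right,(106,315)/(96,244); blade end (101,411)
print("rec",P(96,244,.031),P(106,315,.031),"bladeend",P(101,411,.031))
import numpy as np
R=lambda a:np.array([[np.cos(a),-np.sin(a)],[np.sin(a),np.cos(a)]]);a=np.radians(9.14);t=np.array([.53121,.10705])
for q in((-.040,.055),(.016,.055),(.099,.0335)):print(R(a)@q+t)
E
```

```text
[0.3847143  0.36673997] [0.57566936 0.36212713] [0.56958004 0.42029358] len 0.18949701261580182 wid 0.05848432927488859 ang 7.419513699244852
160 [0.39839241 0.36909328] 0.03087365988899538
215 [0.43829159 0.37310403] 0.027287227195235974
260 [0.47266387 0.37798005] 0.028000419325769153
mid [0.4786695  0.37897516] grasp [0.46676998 0.37742556]
rec [0.48330671 0.15776272] [0.53767389 0.16250126] bladeend [0.6208    0.1547112]
[0.48298127 0.15499778]
[0.53827024 0.16389323]
[0.62363162 0.15585055]
```

Request:
carry_out:
  linear:
    - [0.02,-0.07,-1]
    - [0,0,-1]
    - [0,0,-1]
    - [0,0,-1]
    - [0,0,-1]
    - [0,0,-1]
    - [0,0,-1]
    - [0,0,-1]
    - [0,0,-1]
    - [0,0,-1]
    - [0,0,-0.5]
    - [0,0,0]
  rotation:
    - [0,0,0.06]
    - [0,0,0]
    - [0,0,0]
    - [0,0,0]
    - [0,0,0]
    - [0,0,0]
    - [0,0,0]
    - [0,0,0]
    - [0,0,0]
    - [0,0,0]
    - [0,0,0]
    - [0,0,0]
  grip: [-0.05,-0.05,-0.05,-0.05,-0.05,-0.05,-0.05,-0.05,-0.05,-0.05,-0.05,-0.05]

```text
time: 3.2
ee_pos: [0.4661, 0.377, 0.0281]
tcp_rot: [-179.9, -0.1, -172.6]
wrist_force: [-0.5, 0.7, 0.5]
opening: 0.0447
grasp_force: 0.0
```

Request:
carry_out:
  linear:
    - [0,0,-0.3]
    - [0,0,-0.3]
    - [0,0,-0.2]
    - [0,0,-0.1]
    - [0,0,0]
  rotation:
    - [0,0,0]
    - [0,0,0]
    - [0,0,0]
    - [0,0,0]
    - [0,0,0]
  grip: [-0.05,-0.05,-0.05,-0.05,-0.05]

```text
time: 3.7
ee_pos: [0.4672, 0.3771, 0.0111]
tcp_rot: [-180.0, -0.0, -172.6]
wrist_force: [-0.3, -0.2, 0.5]
opening: 0.045
grasp_force: 0.0
```

Request:
carry_out:
  linear:
    - [0,0,0]
    - [0,0,0]
    - [0,0,0]
    - [0,0,0]
    - [0,0,0]
    - [0,0,0]
  rotation:
    - [0,0,0]
    - [0,0,0]
    - [0,0,0]
    - [0,0,0]
    - [0,0,0]
    - [0,0,0]
  grip: [0.4,0.6,0.6,0.6,0.6,0.6]
  grip_force: 40

```text
time: 4.3
ee_pos: [0.4675, 0.3774, 0.0118]
tcp_rot: [180.0, 0.0, -172.6]
wrist_force: [-0.7, -0.5, 5.6]
opening: 0.0286
grasp_force: 39.9
```

Request:
carry_out:
  linear:
    - [0,0,0.5]
    - [0,0,1]
    - [0,0,1]
    - [0,0,1]
    - [0,0,1]
    - [0,0,0]
  rotation:
    - [0,0,0]
    - [0,0,0]
    - [0,0,0]
    - [0,0,0]
    - [0,0,0]
    - [0,0,0]
  grip: [0.6,0.6,0.6,0.6,0.6,0.6]

```text
time: 4.9
ee_pos: [0.4683, 0.378, 0.1044]
tcp_rot: [179.9, 0.2, -172.6]
wrist_force: [0.7, -0.0, -1.6]
opening: 0.0284
grasp_force: 39.7
```

Request:
carry_out:
  linear:
    - [0.21,-1,0]
    - [0.21,-1,0]
    - [0.21,-1,0]
    - [0.21,-1,0]
    - [0.21,-1,0]
    - [0.21,-1,0]
    - [0.21,-1,0]
    - [0.21,-1,0]
    - [0.21,-1,0]
    - [0.21,-1,0]
    - [0.21,-1,0]
    - [0.21,-1,0]
  rotation:
    - [0,0,0.22]
    - [0,0,0]
    - [0,0,0]
    - [0,0,0]
    - [0,0,0]
    - [0,0,0]
    - [0,0,0]
    - [0,0,0]
    - [0,0,0]
    - [0,0,0]
    - [0,0,0]
    - [0,0,0]
  grip: [0.6,0.6,0.6,0.6,0.6,0.6,0.6,0.6,0.6,0.6,0.6,0.6]

```text
time: 6.1
ee_pos: [0.5173, 0.1363, 0.1002]
tcp_rot: [-180.0, -0.1, -170.9]
wrist_force: [0.2, 0.4, -0.7]
opening: 0.0284
grasp_force: 39.7
```

Request:
carry_out:
  linear:
    - [0.03,-1,0]
    - [0,-0.6,0]
    - [0,0,-1]
    - [0,0,-0.5]
    - [0,0,0]
    - [0,0,0]
  rotation:
    - [0,0,0]
    - [0,0,0]
    - [0,0,0]
    - [0,0,0]
    - [0,0,0]
    - [0,0,0]
  grip: [0.6,0.6,0.6,0.6,0.6,0.6]

```text
time: 6.7
ee_pos: [0.5181, 0.1056, 0.0712]
tcp_rot: [180.0, -0.0, -170.8]
wrist_force: [0.1, 0.2, -0.4]
opening: 0.0283
grasp_force: 39.7
```

```bash
python3 - <<'E'
from h import *
import pickle
o=bot.get_obs();print(o["time"],o["ee_pos"],o["tcp_rot"],o["opening"])
m=bot.camera_model("wrist");pickle.dump(m,open("w2.pkl","wb"))
cv2.imwrite("pics/w2.png",cv2.resize(bot.camera("wrist"),(800,600),interpolation=cv2.INTER_CUBIC))
E
```

```text
6.7 [0.51807469 0.10556016 0.07122989] [ 1.79997419e+02 -3.64996996e-02 -1.70849411e+02] 0.028320590719564203
```

View pics/w2.png

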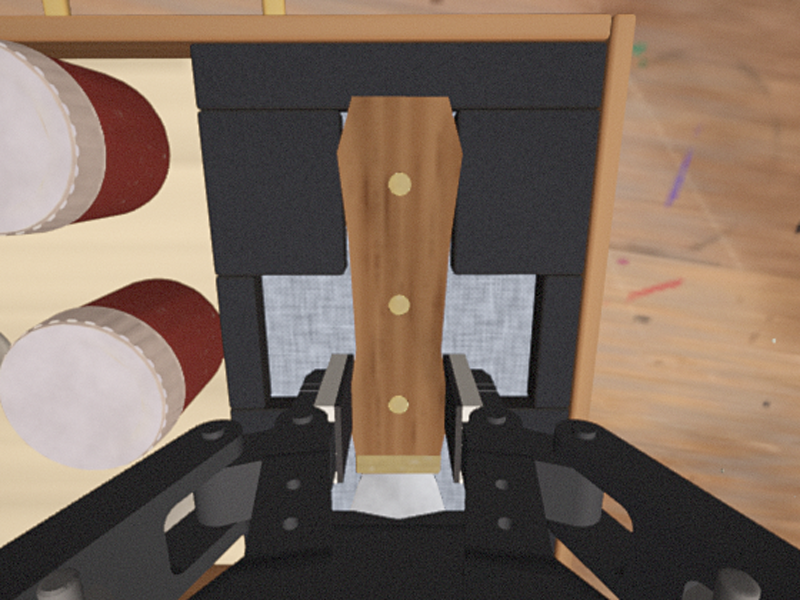

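The wrist view shows the scraper held straight over the pocket. The handle channel edges are at (342,111), (457,111), (346,274) and (452,274); the recess corners are at (261,275) and (536,274).

```bash
python3 - <<'E'
from h import *
import pickle
m=pickle.load(open("w2.pkl","rb"))
P=lambda u,v,z:at("wrist",(u+.5)*.7-.5,(v+.5)*.7-.5,z,m)[:2]
a=np.radians(9.14);R=np.array([[np.cos(a),-np.sin(a)],[np.sin(a),np.cos(a)]]);t=np.array([.53121,.10705])
for (u,v),q in {(342,111):(-.099,-.0205),(457,111):(-.099,.0205),(346,274):(-.040,-.0205),(452,274):(-.04,.0205),(261,275):(-.04,-.055),(536,274):(-.04,.055)}.items():
    for z in(.031,.018): print(q,z,R.T@(P(u,v,z)-t)-q)
# scraper: handle end at z ~.0712-.0118+.0(top 15)
zt=.0712-.0118+.013
print("handle end",R.T@(P(400,96,zt)-t), "want -.095 ; rivets",R.T@(P(399,184,zt)-t),R.T@(P(398,404,zt)-t))
print("tcp in pocket",R.T@(np.array([.51807,.10556])-t))
E
```

```text
(-0.099, -0.0205) 0.031 [0.00129165 0.00090147]
(-0.099, -0.0205) 0.018 [ 4.41079198e-05 -5.42788514e-04]
(-0.099, 0.0205) 0.031 [ 0.00131877 -0.00013816]
(-0.099, 0.0205) 0.018 [7.32342930e-05 1.36399767e-03]
(-0.04, -0.0205) 0.031 [0.00040449 0.00053647]
(-0.04, -0.0205) 0.018 [ 0.00344181 -0.0009347 ]
(-0.04, 0.0205) 0.031 [ 0.00041896 -0.00011581]
(-0.04, 0.0205) 0.018 [0.00345735 0.001388  ]
(-0.04, -0.055) 0.031 [0.00078371 0.00263843]
(-0.04, -0.055) 0.018 [ 0.00384899 -0.00122155]
(-0.04, 0.055) 0.031 [ 0.00043043 -0.00265488]
(-0.04, 0.055) 0.018 [0.00346966 0.00120552]
handle end [-0.09743046  0.00042181] want -.095 ; rivets [-0.0748091   0.00015899] [-0.00721852 -0.0001534 ]
tcp in pocket [-0.01320985  0.00061617]
```

Request:
carry_out:
  linear:
    - [0.1,0,0]
    - [0,0,-0.6]
    - [0,0,-0.5]
    - [0,0,-0.4]
    - [0,0,-0.2]
    - [0,0,0]
    - [0,0,0]
  rotation:
    - [0,0,0]
    - [0,0,0]
    - [0,0,0]
    - [0,0,0]
    - [0,0,0]
    - [0,0,0]
    - [0,0,0]
  grip: [0.6,0.6,0.6,0.6,0.6,0.6,0.6]

```text
time: 7.45
ee_pos: [0.5204, 0.1052, 0.0374]
tcp_rot: [-180.0, 0.0, -170.9]
wrist_force: [-0.6, -0.5, -0.2]
opening: 0.0285
grasp_force: 39.7
```

Request:
carry_out:
  linear:
    - [0,0,-0.1]
    - [0,0,-0.1]
    - [0,0,-0.1]
    - [0,0,0]
    - [0,0,0]
  rotation:
    - [0,0,0]
    - [0,0,0]
    - [0,0,0]
    - [0,0,0]
    - [0,0,0]
  grip: [0.6,0.6,0.6,0.6,0.6]

```text
time: 7.95
ee_pos: [0.5203, 0.1052, 0.0313]
tcp_rot: [180.0, -0.0, -170.9]
wrist_force: [-0.1, -0.5, -1.1]
opening: 0.0285
grasp_force: 39.7
```

No contact force, so it is entering freely. I'll go the last 1.5 mm and release with a partial opening.

Request:
carry_out:
  linear:
    - [0,0,-0.05]
    - [0,0,-0.05]
    - [0,0,0]
    - [0,0,0]
  rotation:
    - [0,0,0]
    - [0,0,0]
    - [0,0,0]
    - [0,0,0]
  grip: [0.6,0.6,0.6,0.6]

```text
time: 8.35
ee_pos: [0.5204, 0.1052, 0.0298]
tcp_rot: [180.0, 0.0, -170.9]
wrist_force: [-1.9, -0.4, 5.7]
opening: 0.0282
grasp_force: 40.3
```

Request:
carry_out:
  linear:
    - [0,0,0]
    - [0,0,0]
    - [0,0,0]
    - [0,0,0]
    - [0,0,0]
  rotation:
    - [0,0,0]
    - [0,0,0]
    - [0,0,0]
    - [0,0,0]
    - [0,0,0]
  grip: [0.2,0.1,0,0,0]

```text
time: 8.85
ee_pos: [0.5203, 0.1052, 0.0292]
tcp_rot: [180.0, -0.0, -170.9]
wrist_force: [0.2, 0.7, 0.5]
opening: 0.0429
grasp_force: 0.0
```

Request:
carry_out:
  linear:
    - [0,0,0.5]
    - [0,0,1]
    - [0,0,1]
    - [0,0,1]
    - [0,0,1]
    - [0,0,1]
    - [0,0,1]
    - [0,0,1]
    - [0,0,1]
    - [0,0,1]
    - [0,0,0]
    - [0,0,0]
  rotation:
    - [0,0,0]
    - [0,0,0]
    - [0,0,0]
    - [0,0,0]
    - [0,0,0]
    - [0,0,0]
    - [0,0,0]
    - [0,0,0]
    - [0,0,0]
    - [0,0,0]
    - [0,0,0]
    - [0,0,0]
  grip: [0,0,0,0,0,0,0,0,0,0,0,0]

```text
time: 10.05
ee_pos: [0.5205, 0.1053, 0.2197]
tcp_rot: [180.0, 0.1, -170.9]
wrist_force: [0.3, 0.3, -0.3]
opening: 0.0426
grasp_force: 0.0
```

```bash
python3 - <<'E'
from h import *
import pickle
o=bot.get_obs();print(o["time"],o["ee_pos"],o["tcp_rot"],o["opening"])
m=bot.camera_model("wrist");pickle.dump(m,open("w3.pkl","wb"))
cv2.imwrite("pics/w3.png",cv2.resize(bot.camera("wrist"),(800,600),interpolation=cv2.INTER_CUBIC))
# brown via scene camera: predicted cap pixel (800-wide) vs seen (539,405)
print(px("scene",[.523,-.369,.135])/.7)
E
```

```text
10.05 [0.52045744 0.10527051 0.21970675] [ 1.79997216e+02  5.51324797e-02 -1.70878298e+02] 0.04256948603003509
[534.35455093 399.98679798]
```

View pics/w3.png

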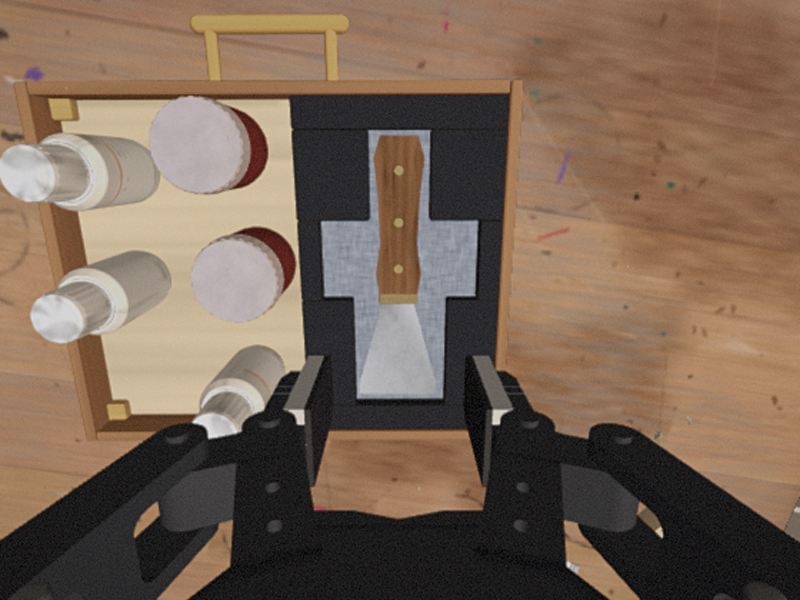

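The scraper lies home, with the handle in its channel ((400,136) to (400,397)), blade to +x and gaps on all sides. Next I'll move above the brown bottle.

Request:
carry_out:
  linear:
    - [0.15,-1,0.2]
    - [0.15,-1,0.2]
    - [0.15,-1,0.2]
    - [0.15,-1,0.2]
    - [0.15,-1,0.2]
    - [0.15,-1,0.2]
    - [0.15,-1,0.2]
    - [0.15,-1,0.2]
    - [0.15,-1,0.2]
    - [0.15,-1,0]
    - [0.15,-1,0]
    - [0,-1,0]
  rotation:
    - [0,0,0]
    - [0,0,0]
    - [0,0,0]
    - [0,0,0]
    - [0,0,0]
    - [0,0,0]
    - [0,0,0]
    - [0,0,0]
    - [0,0,0]
    - [0,0,0]
    - [0,0,0]
    - [0,0,0]
  grip: [0,0,0,0,0,0,0,0,0,0,0,0]

```text
time: 11.3
ee_pos: [0.5531, -0.1355, 0.254]
tcp_rot: [180.0, -0.1, -170.9]
wrist_force: [-0.4, 0.2, 0.4]
opening: 0.0427
grasp_force: 0.0
```

Request:
carry_out:
  linear:
    - [0,-1,0]
    - [0,-1,0]
    - [0,-1,0]
    - [0,-1,0]
    - [0,-1,0]
    - [0,-1,0]
    - [0,-1,0]
    - [0,-1,0]
    - [0,-1,0]
    - [0,-1,0]
    - [0,-1,0]
    - [0,-0.7,0]
  rotation:
    - [0,0,0]
    - [0,0,0]
    - [0,0,0]
    - [0,0,0]
    - [0,0,0]
    - [0,0,0]
    - [0,0,0]
    - [0,0,0]
    - [0,0,0]
    - [0,0,0]
    - [0,0,0]
    - [0,0,0]
  grip: [-1,-1,-1,-1,-1,-1,-1,-1,-1,-1,-1,-1]

```text
time: 12.5
ee_pos: [0.553, -0.3705, 0.2546]
tcp_rot: [180.0, -0.0, -170.9]
wrist_force: [0.0, -0.5, -0.6]
opening: 0.0851
grasp_force: 0.0
```

Request:
carry_out:
  linear:
    - [0,0,0]
    - [0,0,0]
    - [0,0,0]
  rotation:
    - [0,0,0]
    - [0,0,0]
    - [0,0,0]
  grip: [-1,-1,-1]

```text
time: 12.8
ee_pos: [0.5534, -0.3681, 0.2554]
tcp_rot: [180.0, 0.0, -170.8]
wrist_force: [-0.5, -0.2, -0.6]
opening: 0.0854
grasp_force: 0.0
```

```bash
python3 - <<'E'
from h import *
import pickle
o=bot.get_obs();print(o["time"],o["ee_pos"],o["tcp_rot"],o["opening"],o["q"])
m=bot.camera_model("wrist");pickle.dump(m,open("w4.pkl","wb"))
cv2.imwrite("pics/w4.png",cv2.resize(bot.camera("wrist"),(800,600),interpolation=cv2.INTER_CUBIC))
E
```

```text
12.8 [ 0.55343061 -0.36806461  0.25543631] [ 1.79991081e+02  7.16326077e-03 -1.70845609e+02] 0.08541110655330576 [-3.36310488e+01  2.24981599e+01  3.28355103e+01  1.00338151e+02
  1.14110641e-02 -4.27854403e+01]
```

View pics/w4.png

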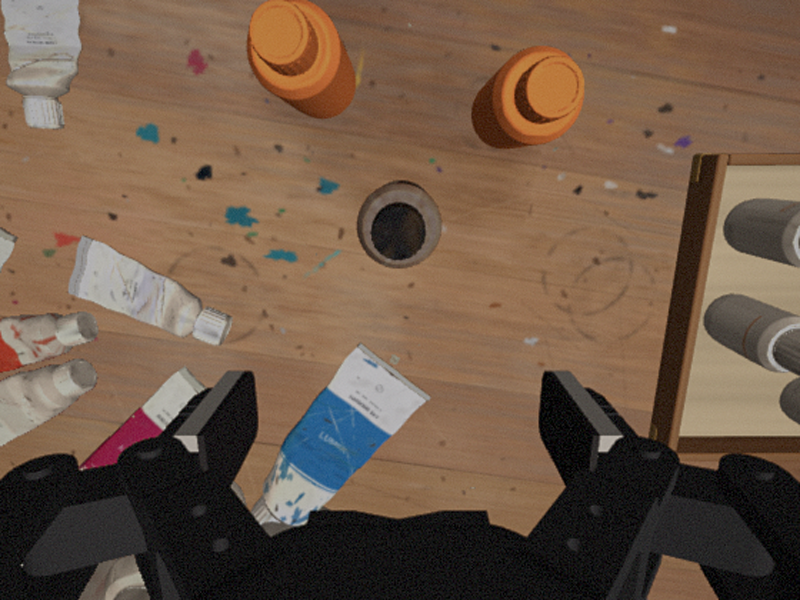

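The wrist view shows the brown bottle with its dark cap centre at (398,232), clear of the orange ones at (290,45) and (540,95).

```bash
python3 - <<'E'
from h import *
import pickle
m=pickle.load(open("w4.pkl","rb"))
P=lambda u,v,z:at("wrist",(u+.5)*.7-.5,(v+.5)*.7-.5,z,m)[:2]
p=P(398,232,.135);print(p,P(371,232,.135)-P(425,232,.135),P(399,225,.095),P(290,30,.13),P(550,85,.13))
print("err from 553,-368:",p-[.55343,-.36806])
E
```

```text
[ 0.52311932 -0.37376478] [ 0.00462494 -0.02881674] [ 0.52439192 -0.37295628] [ 0.43363001 -0.44215214] [ 0.43774378 -0.3092492 ]
err from 553,-368: [-0.03031068 -0.00570478]
```

Request:
carry_out:
  linear:
    - [-0.75,-0.12,0]
    - [-0.75,-0.13,0]
    - [0,0,-1]
    - [0,0,-1]
    - [0,0,-1]
    - [0,0,-1]
    - [0,0,-1]
    - [0,0,-1]
    - [0,0,-0.5]
    - [0,0,0]
    - [0,0,0]
  rotation:
    - [0,0,0]
    - [0,0,0]
    - [0,0,0]
    - [0,0,0]
    - [0,0,0]
    - [0,0,0]
    - [0,0,0]
    - [0,0,0]
    - [0,0,0]
    - [0,0,0]
    - [0,0,0]
  grip: [-1,-1,-1,-1,-1,-1,-1,-1,-1,-1,-1]

```text
time: 13.95
ee_pos: [0.5236, -0.3736, 0.1263]
tcp_rot: [-180.0, 0.0, -170.9]
wrist_force: [0.5, 0.8, 0.1]
opening: 0.0853
grasp_force: 0.0
```

Request:
carry_out:
  linear:
    - [0,0,0]
    - [0,0,0]
    - [0,0,0]
    - [0,0,0]
    - [0,0,0]
    - [0,0,0]
    - [0,0,0]
    - [0,0,0]
    - [0,0,0]
    - [0,0,0]
  rotation:
    - [0,0,0]
    - [0,0,0]
    - [0,0,0]
    - [0,0,0]
    - [0,0,0]
    - [0,0,0]
    - [0,0,0]
    - [0,0,0]
    - [0,0,0]
    - [0,0,0]
  grip: [-0.6,-0.3,0,0.1,0.2,0.3,0.5,0.6,0.6,0.6]
  grip_force: 50

```text
time: 14.95
ee_pos: [0.5234, -0.3737, 0.1256]
tcp_rot: [-180.0, 0.0, -170.9]
wrist_force: [0.3, 1.1, 4.8]
opening: 0.0293
grasp_force: 49.5
```

Request:
carry_out:
  linear:
    - [0,0,0.2]
    - [0,0,0.4]
    - [0,0,0.7]
    - [0,0,0.9]
    - [0,0,1]
    - [0,0,1]
    - [0,0,1]
    - [0,0,1]
    - [0,0,0.8]
    - [0,0,0.5]
    - [0,0,0]
    - [0,0,0]
  rotation:
    - [0,0,0]
    - [0,0,0]
    - [0,0,0]
    - [0,0,0]
    - [0,0,0]
    - [0,0,0]
    - [0,0,0]
    - [0,0,0]
    - [0,0,0]
    - [0,0,0]
    - [0,0,0]
    - [0,0,0]
  grip: [0.6,0.6,0.6,0.6,0.6,0.6,0.6,0.6,0.6,0.6,0.6,0.6]

```text
time: 16.15
ee_pos: [0.5234, -0.3738, 0.2749]
tcp_rot: [180.0, -0.0, -170.9]
wrist_force: [0.3, 0.2, -3.7]
opening: 0.0295
grasp_force: 49.7
```

Request:
carry_out:
  linear:
    - [0.1,0.3,0]
    - [0.2,0.6,0]
    - [0.35,0.9,0]
    - [0.35,1,0]
    - [0.35,1,0]
    - [0.35,1,0]
    - [0.35,1,0]
    - [0.35,1,0]
    - [0.35,1,0]
    - [0.35,1,0]
    - [0.35,1,0]
    - [0.35,1,0]
  rotation:
    - [0,0,0]
    - [0,0,0]
    - [0,0,0]
    - [0,0,0]
    - [0,0,0]
    - [0,0,0]
    - [0,0,0]
    - [0,0,0]
    - [0,0,0]
    - [0,0,0]
    - [0,0,0]
    - [0,0,0]
  grip: [0.6,0.6,0.6,0.6,0.6,0.6,0.6,0.6,0.6,0.6,0.6,0.6]

```text
time: 17.35
ee_pos: [0.5995, -0.1552, 0.2753]
tcp_rot: [180.0, -0.0, -170.8]
wrist_force: [0.7, -0.7, -2.7]
opening: 0.0292
grasp_force: 49.7
```

Request:
carry_out:
  linear:
    - [0.35,1,0]
    - [0.35,1,0]
    - [0.35,1,0]
    - [0.35,0.8,0]
    - [0.35,0.65,0]
    - [0.2,0.4,0]
    - [0,0,0]
    - [0,0,0]
    - [0,0,0]
    - [0,0,0]
  rotation:
    - [0,0,0]
    - [0,0,0]
    - [0,0,0]
    - [0,0,0]
    - [0,0,0]
    - [0,0,0]
    - [0,0,0]
    - [0,0,0]
    - [0,0,0]
    - [0,0,0]
  grip: [0.6,0.6,0.6,0.6,0.6,0.6,0.6,0.6,0.6,0.6]

```text
time: 18.35
ee_pos: [0.6381, -0.0615, 0.2754]
tcp_rot: [-180.0, 0.0, -170.9]
wrist_force: [0.2, 0.5, -2.3]
opening: 0.0295
grasp_force: 49.6
```

```bash
python3 - <<'E'
from h import *
o=bot.get_obs();print(o["time"],o["ee_pos"],o["tcp_rot"],o["opening"])
s=bot.camera("scene");t=bot.camera("top");w=bot.camera("wrist")
f=lambda i:cv2.resize(i,(400,300),interpolation=cv2.INTER_AREA)
p=px("scene",[.62,-.06,.15]).astype(int);print("scene crop",p)
a=cv2.resize(s[max(0,p[1]-60):p[1]+60,p[0]-80:p[0]+80],(400,300),interpolation=cv2.INTER_CUBIC)
q=px("top",[.6,-.05,.1]).astype(int);print("top crop",q)
b=cv2.resize(t[q[1]-45:q[1]+45,q[0]-60:q[0]+60],(400,300),interpolation=cv2.INTER_CUBIC)
cv2.imwrite("pics/m.png",np.vstack([np.hstack([a,b]),np.hstack([f(w),f(s)])]))
E
```

```text
18.35 [ 0.63811361 -0.06152627  0.27543415] [-1.79993568e+02  7.24268554e-03 -1.70940786e+02] 0.029452997452140976
scene crop [302 179]
top crop [282 198]
```

View pics/m.png

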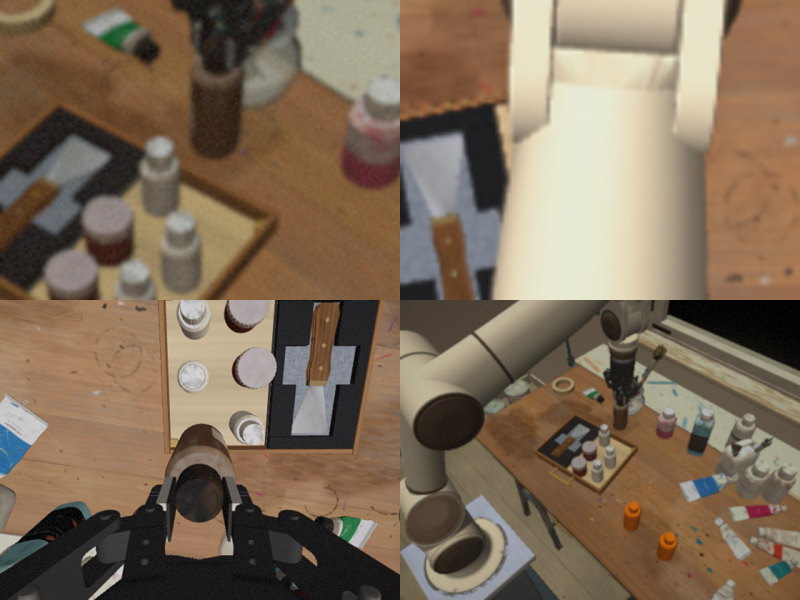

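The bottle hangs upright over the free gap, seen in the wrist panel at (200,480) with the bay clear beneath it. The 20 mm margin is ample, so I'll lower it.

Request:
carry_out:
  linear:
    - [-0.15,0.05,0]
    - [0,0,-0.5]
    - [0,0,-0.8]
    - [0,0,-0.8]
    - [0,0,-0.8]
    - [0,0,-0.8]
    - [0,0,-0.8]
    - [0,0,-0.8]
    - [0,0,-0.8]
    - [0,0,-0.4]
    - [0,0,-0.2]
    - [0,0,0]
  rotation:
    - [0,0,0]
    - [0,0,0]
    - [0,0,0]
    - [0,0,0]
    - [0,0,0]
    - [0,0,0]
    - [0,0,0]
    - [0,0,0]
    - [0,0,0]
    - [0,0,0]
    - [0,0,0]
    - [0,0,0]
  grip: [0.6,0.6,0.6,0.6,0.6,0.6,0.6,0.6,0.6,0.6,0.6,0.6]

```text
time: 19.7
ee_pos: [0.6351, -0.0598, 0.141]
tcp_rot: [180.0, -0.0, -170.9]
wrist_force: [-0.5, 0.0, -3.1]
opening: 0.0294
grasp_force: 49.7
```

Request:
carry_out:
  linear:
    - [0,0,-0.1]
    - [0,0,-0.1]
    - [0,0,-0.1]
    - [0,0,0]
    - [0,0,0]
  rotation:
    - [0,0,0]
    - [0,0,0]
    - [0,0,0]
    - [0,0,0]
    - [0,0,0]
  grip: [0.6,0.6,0.6,0.6,0.6]

```text
time: 20.2
ee_pos: [0.6353, -0.0598, 0.1353]
tcp_rot: [-180.0, 0.0, -170.9]
wrist_force: [0.2, -0.8, -2.9]
opening: 0.029
grasp_force: 49.7
```

Request:
carry_out:
  linear:
    - [0,0,-0.1]
    - [0,0,-0.1]
    - [0,0,0]
    - [0,0,0]
    - [0,0,0]
  rotation:
    - [0,0,0]
    - [0,0,0]
    - [0,0,0]
    - [0,0,0]
    - [0,0,0]
  grip: [0.6,0.6,0.6,0.6,0.6]

```text
time: 20.7
ee_pos: [0.6353, -0.0598, 0.1313]
tcp_rot: [-180.0, 0.0, -170.9]
wrist_force: [0.2, 0.2, -2.6]
opening: 0.0292
grasp_force: 49.7
```

Request:
carry_out:
  linear:
    - [0,0,-0.05]
    - [0,0,0]
    - [0,0,0]
  rotation:
    - [0,0,0]
    - [0,0,0]
    - [0,0,0]
  grip: [0.6,0.6,0.6]

```text
time: 21.0
ee_pos: [0.6355, -0.0597, 0.1306]
tcp_rot: [-180.0, 0.0, -170.9]
wrist_force: [0.2, 0.2, 0.7]
opening: 0.0292
grasp_force: 50.0
```

It is on the floor: the weight has left the wrist. Release and go straight up.

Request:
carry_out:
  linear:
    - [0,0,0]
    - [0,0,0]
    - [0,0,0]
    - [0,0,0]
    - [0,0,0]
    - [0,0,0]
  rotation:
    - [0,0,0]
    - [0,0,0]
    - [0,0,0]
    - [0,0,0]
    - [0,0,0]
    - [0,0,0]
  grip: [0.25,0.15,0.1,0,-0.1,-0.1]

```text
time: 21.6
ee_pos: [0.6353, -0.0598, 0.1303]
tcp_rot: [-180.0, 0.0, -170.9]
wrist_force: [-0.2, 0.3, -0.1]
opening: 0.0471
grasp_force: 0.0
```

Request:
carry_out:
  linear:
    - [0,0,0.3]
    - [0,0,0.6]
    - [0,0,1]
    - [0,0,1]
    - [0,0,1]
    - [0,0,1]
    - [0,0,1]
    - [0,0,0.5]
    - [-1,0,0]
    - [-1,0,0]
    - [-1,0,0]
    - [-1,0,0]
  rotation:
    - [0,0,0]
    - [0,0,0]
    - [0,0,0]
    - [0,0,0]
    - [0,0,0]
    - [0,0,0]
    - [0,0,0]
    - [0,0,0]
    - [0,0,0]
    - [0,0,0]
    - [0,0,0]
    - [0,0,0]
  grip: [-0.1,-0.1,-0.1,-0.1,-0.1,-0.1,-0.1,-0.1,-0.1,-0.1,-0.1,-0.1]

```text
time: 22.8
ee_pos: [0.5545, -0.0598, 0.2585]
tcp_rot: [-180.0, 0.0, -170.9]
wrist_force: [0.2, -0.2, -0.3]
opening: 0.0475
grasp_force: 0.0
```

Request:
carry_out:
  linear:
    - [-1,-1,0]
    - [-1,-1,0]
    - [-1,-1,0]
    - [-1,-1,0]
    - [-1,-1,0]
    - [-1,-1,0]
    - [0,-1,0]
    - [0,-1,0]
    - [0,-1,0]
    - [0,0,0]
    - [0,0,0]
    - [0,0,0]
  rotation:
    - [0,0,0]
    - [0,0,0]
    - [0,0,0]
    - [0,0,0]
    - [0,0,0]
    - [0,0,0]
    - [0,0,0]
    - [0,0,0]
    - [0,0,0]
    - [0,0,0]
    - [0,0,0]
    - [0,0,0]
  grip: [-0.1,-0.1,-0.1,-0.1,-0.1,-0.1,-0.1,-0.1,-0.1,-0.1,-0.1,-0.1]

```text
time: 24.0
ee_pos: [0.4353, -0.2392, 0.2585]
tcp_rot: [180.0, 0.0, -170.9]
wrist_force: [0.3, -1.2, -0.6]
opening: 0.0471
grasp_force: 0.0
```

```bash
python3 - <<'E'
from h import *
o=bot.get_obs();print(o["time"],o["ee_pos"],o["wrist_force"])
s=bot.camera("scene");t=bot.camera("top")
a=cv2.resize(s[140:290,180:340],(400,375),interpolation=cv2.INTER_CUBIC)
b=cv2.resize(t[165:277,200:320],(400,375),interpolation=cv2.INTER_CUBIC)
cv2.imwrite("pics/f.png",np.hstack([a,b]))
E
```

```text
24.0 [ 0.43530772 -0.23920683  0.25846159] [ 0.33351803 -1.17524396 -0.56252517]
```

View pics/f.png

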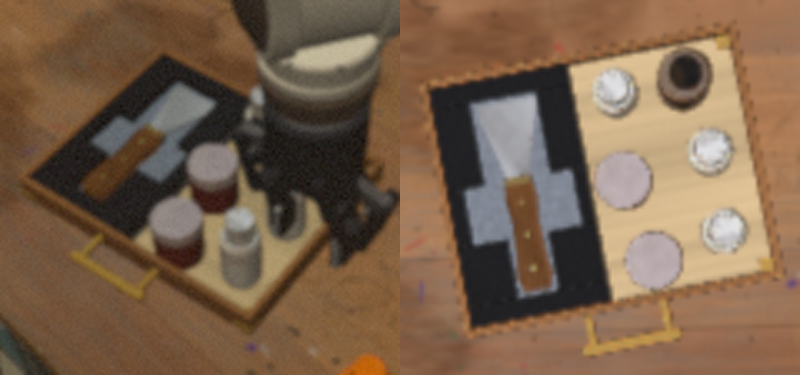

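The top view shows the brown bottle upright in the gap at (685,75), the other bottles and pots unmoved, and the scraper home. Handing in.

```bash
python3 -c "
from workcell import bot
print(bot.job_done())"
```

```text
the job is handed in; nothing more can be done
None
```

I handed the job in at about 24 s of the 67 s limit: by the final pictures the brown bottle stands upright in the bay's free gap with the other bottles and pots unmoved, and the scraper lies home in its pocket, blade to +x; no verdict came back.

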